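# Roll out an arched block on a free-running proof press

### The arm

A 6-joint arm with a two-finger parallel gripper is mounted at the origin on the work surface. World frame = base frame: x ahead of the robot, y to its left, z up, the work surface at z = 0. Lengths are in m, angles in rad, forces in N, time in s.
With the tool pointing down it reaches from about 0.375 to 0.75 m from the base axis. Payload 9 kg.
Tool frame: the origin (TCP) lies on the mounting face of the last link; the fingertips stand 173 mm ahead of it and the grasp point (between the pads) lies r.hold_point_z ahead of it (r.hold_point_z is the distance from the TCP to the grasp point, in m); z points along the fingers, y is the line along which they close (so a half turn about z gives the same grasp; the last joint's range is limited). The gripper opens to 85 mm and grips with 20 to 120 N. Pads are 22 mm wide; open, the fingers measure 114 mm over their backs; the gripper's body (76 mm by 85 mm) begins 54 mm behind the grasp point. The pads swing forward as they close: fully open they stand 13 mm farther back than shut.
Start: joints at [0.941, 0.104, 0.097, 1.564, 0, 1.353], TCP at [0.24, 0.55, 0.405] pointing down, gripper open.
Joint ranges: [-2.99, 2.99], [-0.84, 1.86], [-1.1, 1.16], [-1.84, 2.11], [-1.51, 1.56], [-3.14, 3.14]. Speed limits (rad/s): [2.22, 2.22, 2.57, 3.14, 3.14, 3.14].

### API

Orientations are given as a unit quaternion [x, y, z, w].
In Python, from bench import r gives the robot as it stands. The module is installed in compiled form; this text tells all that it offers.
- The arm moves only by the tool drive_tool, never from a script. Its argument "rows" is a list that holds one entry, the list of rows, each a list of 7 numbers: the shift along the tool's x, y, z each as a share of 500 mm, from -1 to 1, then the turn, a rotation vector about the tool's x, y, z each as a share of 2 pi rad, from -1 to 1, then the opening, from 0 (shut) to 1 (fully open). In form: [[[tx, ty, tz, rx, ry, rz, jaw], ...]]. A call has 1 to 20 rows; each row is the pose to reach, as a shift and turn from the pose commanded when the call began, along the tool's axes at that moment, turning the shorter way round; what a row does not reach only later rows make up. A row lasts 1/8 s, in which the tool goes at most 62.5 mm and 10.7 degrees, less where a joint would pass 70% of its speed; a pose out of reach is approached as far as the arm can. A call with a number of a shift or a turn outside -1 to 1 is refused whole. A call with a gripper value outside its range is refused whole. The fingers move at their own pace and stop on an object; "newtons" is the grip in N (left out, the last holds). Time passes only in rows, so rows that repeat a pose let the fingers close. It gives the time, the measured TCP pose, the force, the opening and the grip force at its end, in the units of the state.
- r.get_state(): the state, without advancing time (a new reading comes with each control period).
- r.get_image(name): name is "scene" or "top" or "wrist"; returns (picture, depth): 400x640x3 uint8, blue, green, red; 400x640 float32, m along the optical axis (not along the pixel's ray), 0 where there is no reading.
- r.calibration(name): a dict with "mtx" (3x3 intrinsics, pixels), "rvec" (rotation vector, rad) and "tvec" (3), from world to camera coordinates, as OpenCV has them. Camera axes: x right, y down, z forward; pixel columns grow to the right and rows downward; lengths in m; the calibration is good to about 2 mm. A picture is of the moment at which its call begins: read the wrist's pose just before it. calibration takes no time and is no camera call; for the wrist camera it gives the pose at the moment of the call.
- r.sign_off(): hands the job in; it is judged then, once.
The state is a dict: "time_s": time; "joint_pos": joint angles; "qd": joint speeds; "joint_efforts": joint torques, N m; "tcp_pos": TCP position; "orientation": TCP orientation; "force": force on the tool from outside, world axes, zero at the start; "wrist_torque": the same for the moment, N m; "finger_gap": opening from 0.0 (shut) to 1.0 (fully open); "gripper_force": force on a finger pad.
Only numpy, scipy, OpenCV 4.12 (cv2) and the standard library are available. Lean on these libraries where they do the work, as an engineer would, in place of code of your own. Each camera call takes 0.05 s, during which the arm holds its last target. There are 200 camera calls.

### The job

Take the brayer from its stand and, holding it upright with the axle square across the proof press, press its roller on the arched block with a steady 7 N or so: roll to about 35 mm left of the crest (towards +y) and stay 2 s, then over the crest to 35 mm right of it and stay 2 s, then back to the crest. The bed under the block runs freely and escapes from a roller off the crest, so steer it all along: do not let it reach its stops, do not press hard, do not ease off while the bed is away from its middle, and keep the gripper off the press. When the bed is back in its middle and nearly still, lift off, and finish while holding the brayer upright well clear above the press, with the bed settled in its middle.

Things in the scene. Friction and masses are not known exactly. Their poses are not given: they have to be found in the camera images.
- press: fixed proof press: grey frame 190 (x) by 450 mm (y), end plates 62 mm tall at y = +-225 mm. Origin: centre of its underside on the table; y: the way the bed runs, roughly world y; z up. On it runs an aluminium box (the bed, 170 x 150 mm, top at 90 mm) from which the arched wooden block stands out. The pressed bed is unstable: a still roller lets it run away.
- bed (a joint): m, bed position along press +y, 0 = middle, at rest there. Stops at +-0.135; keep within 0.125. Bed and block weigh 3.5 kg nominal (hidden: 2.7 to 4.6), centring springs 10 N/m, drag 5 N s/m, dry friction 0.03 N. Roller pressing F at d = roller y - crest y pushes the bed with -F*d/0.322 N, away from the roller: over 3.2 N that beats the springs. Balance at bed = -F*d/3.22 (-0.076 at 7 N, d 0.035).
- block (a joint): m, how far the arched block is pressed down into the bed; 0 = up, at rest; end of travel 0.050. Vertical press = 0.5 N + 250 N/m x this value (drag 22 N s/m): 7 N at 0.026. Good is 0.018 to 0.038 (5 to 10 N); 0.044 (11.5 N) is too hard; under 0.010 (3 N) while the bed is over 0.04 from its middle counts as lifting too early.
- crest (a point): middle of the block's top, its highest line; moves with bed and block; 150 mm above the table when the block is up; axes as the press's. The top is 100 mm wide (x) and 130 mm long (y, +-65 mm from the crest), a convex arc of 300 mm radius about an axis along press x, so the centre of the 22 mm roller rides on an arc of 322 mm.
- brayer: loose brayer (short hand roller), 370 g, hanging upright in its stand by its crossbar. Origin: lowest point of the roller, 22 mm under the axle; x along the axle, z up the handle. Black rubber roller, 44 mm diameter, 60 mm long, turns freely. Steel crossbar 116 x 20 x 10 mm along x at z = 55 to 65 mm; above it a dark wooden handle 26 x 26 mm, z = 65 to 135 mm.
- roller (a point): centre of the roller on its axle, 22 mm above the brayer's origin; fixed in the brayer.
- grip (a point): middle of the handle, 100 mm above the brayer's origin, 78 mm above the axle: grip here from above, fingers closing along the brayer's y.
- stand: fixed dark steel brayer stand, left or right of the press: base plate 140 x 80 mm, two posts along its x whose shelves, 65 mm high with 8 mm lips in y, carry the ends of the crossbar; the brayer lifts straight up out of it (20 mm clears). Origin: centre of its underside; the brayer hangs parallel to it.
Things that resemble listed ones, but are neither listed nor needed, are in the scene too. What is shaped like the brayer but orange or purple is not meant.

How it is judged:
By the outcome, as a careful person would: the job done as asked, in the order asked, and still so for the second after the job is handed in, while the arm keeps its last pose, push and grip.
It also fails if it takes over 72 s, if anything falls off the work surface, if the arm or the gripper's body presses on something with over 40 N, if the wrist force passes 120 N, or if a joint passes its speed limit or range.

## Working session

There is one attempt and no reset: what is moved stays moved. The work goes in short steps, Python scripts to look and compute and a tool call to move; the robot and the scene stay as the last step left them, time stands still between calls to the robot, and variables do not carry over. Pictures are saved under pics/ and viewed, at most 10 in all, crops included, and the job is handed in when it is done.

Besides the shell and the picture viewer there is one more tool, called after "Request:" as a command line: name --argument value ..., lists and objects as JSON in quotes. drive_tool: Moves the arm, as the interface text tells. Its arguments: {"type":"object","properties":{"rows":{"type":"array","items":{"type":"array","items":{"type":"array","items":{"type":"number","minimum":-1,"maximum":1}}}},"newtons":{"type":"number"}},"required":["rows"]}

```bash
mkdir -p pics; cat > h.py <<'E'
import numpy as np, cv2
from bench import r
from scipy.spatial.transform import Rotation as R
def cal(n):
    c=r.calibration(n); K=np.array(c['mtx']).reshape(3,3); Rm=cv2.Rodrigues(np.array(c['rvec'],float).reshape(3,1))[0]; t=np.array(c['tvec'],float).reshape(3)
    return K,Rm,t
def pts(depth,c):
    K,Rm,t=c; v,u=np.mgrid[:400,:640]
    p=np.stack([(u-K[0,2])/K[0,0]*depth,(v-K[1,2])/K[1,1]*depth,depth],-1)
    return (p-t)@Rm
def ray(uv,c,z):
    K,Rm,t=c; d=Rm.T@np.linalg.solve(K,[uv[0],uv[1],1.]); o=-Rm.T@t
    return o+d*(z-o[2])/d[2]
E
python3 - <<'E'
from h import *
s=r.get_state(); print(s, r.hold_point_z)
for n in ['scene','top','wrist']:
    c=cal(n); im,d=r.get_image(n); cv2.imwrite(f'pics/{n}0.png',im); np.savez(f'{n}0.npz',im=im,d=d,K=c[0],R=c[1],t=c[2])
    print(n,-c[1].T@c[2],c[1][2])
E
```

```text
{'time_s': 0.0, 'joint_pos': array([ 9.41301003e-01,  1.04714807e-01,  9.64619379e-02,  1.56386168e+00,
       -1.76727009e-05,  1.35310014e+00]), 'qd': array([-9.99171495e-04, -3.54477280e-04,  1.76697786e-03,  7.72727353e-04,
        4.61886279e-04,  1.32727482e-05]), 'joint_efforts': array([-7.15432107e-04, -5.56929159e+01,  5.03650117e+01,  1.66242704e-02,
       -3.28870274e-04, -2.85738844e-05]), 'tcp_pos': array([0.24008787, 0.54976455, 0.40390904]), 'orientation': array([ 2.04447761e-01,  9.78877254e-01, -6.04490907e-04, -2.62867272e-04]), 'force': array([ 0.1716277, -0.4310047,  0.4352776]), 'wrist_torque': array([-0.01218193,  0.04097928, -0.05024592]), 'gripper_force': 0.0, 'finger_gap': 1.003383557752222} 0.1547
scene [ 1.36451714 -0.10326423  0.96168321] [-0.71558979  0.1782801  -0.6753869 ]
top [0.21899877 0.11424364 1.80775763] [ 0.1541217   0.00993937 -0.98800188]
wrist [0.17507659 0.57730318 0.37383735] [ 0.25354836 -0.11079405 -0.96095677]
```

View pics/top0.png

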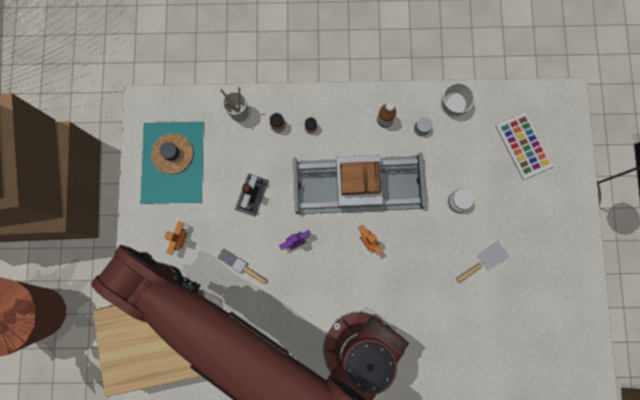

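View pics/scene0.png

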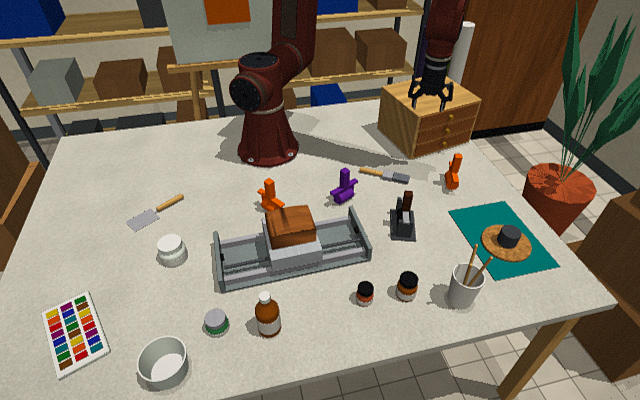

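Top view: the candidates are the dark-handled brayer in its black stand at (252,194), the orange ones at (176,238) and (369,240), and the purple one at (296,240). The dark one in the stand fits, since it has a black roller, a steel crossbar and a wooden handle. The press is at (359,183) with the wooden block at (361,178). Next I measure and check a crop.

```bash
python3 - <<'E'
from h import *
for n in ['top','scene']:
    z=np.load(n+'0.npz'); im,d=z['im'],z['d']; c=(z['K'],z['R'],z['t']); P=pts(d,c); X,Y,Z=P[...,0],P[...,1],P[...,2]
    def rect(m,lab):
        q=P[m][:,:2].astype(np.float32)
        if len(q)<4: print(n,lab,len(q)); return
        a=cv2.minAreaRect(q*1000); print(n,lab,len(q),np.round(a[0],1),np.round(a[1],1),round(a[2],1),'z',np.round(np.percentile(P[m][:,2],[5,50,95]),4))
    ok=d>0
    # press centre guess from pixel
    u,v=(359,183) if n=='top' else (292,250)
    p0=P[v,u]; print(n,'press px',p0)
    near=ok&(abs(X-p0[0])<.16)&(abs(Y-p0[1])<.27)
    rect(near&(Z>.045)&(Z<.07)&(abs(X-p0[0])<.12),'frame 45-70')
    rect(near&(Z>.084)&(Z<.096),'bed top'); rect(near&(Z>.115),'block')
    m=near&(Z>.115); 
    if m.sum()>20:
        q=P[m]; print(' block z max',q[:,2].max())
    u,v=(252,194) if n=='top' else (405,215)
    p1=P[v,u]; print(n,'stand px',p1)
    near=ok&(abs(X-p1[0])<.1)&(abs(Y-p1[1])<.1)
    rect(near&(Z>.165),'>165');rect(near&(Z>.185),'>185'); rect(near&(Z>.09)&(Z<.135),'bar'); rect(near&(Z>.003)&(Z<.03),'base'); rect(near&(Z>.003),'all')
    print(' zmax',Z[near].max(), np.histogram(Z[near],bins=np.arange(0,.24,.01))[0])
z=np.load('top0.npz'); s=np.load('scene0.npz')
a=cv2.resize(z['im'][165:225,225:285],(400,400),interpolation=3); b=cv2.resize(s['im'][180:250,375:445],(400,400),interpolation=3)
cv2.imwrite('pics/crop1.png',np.hstack([a,b]))
E
```

```text
top press px [ 0.54385361 -0.003334    0.1545739 ]
top frame 45-70 742 [567.  -11.6] [186.4 452. ] 1.6 z [0.0465 0.0592 0.0679]
top bed top 700 [568.7 -10.5] [171.5 149.9] 1.7 z [0.0853 0.0907 0.0953]
top block 1267 [524.7  79.7] [141.8 356.6] 25.9 z [0.1378 0.149  0.1562]
 block z max 0.16263618770046098
top stand px [0.5305185  0.35939933 0.05237171]
top >165 0
top >185 0
top bar 27 [531.2 361.3] [13.6 30.7] 27.5 z [0.0928 0.1103 0.1318]
top base 1067 [530.5 359.4] [200.1 199.4] 89.9 z [0.0032 0.0061 0.0131]
top all 1520 [530.5 359.4] [200.1 199.4] 89.9 z [0.0034 0.0079 0.1151]
 zmax 0.15243452979132677 [1541  151    9   36   58   44   45  142   37    7    6    6    5   13
   50    4    0    0    0    0    0    0    0]
scene press px [ 0.63177415 -0.01117134  0.09059698]
scene frame 45-70 1072 [631.9 -15.3] [479.1 239.3] 90.0 z [0.046  0.0571 0.0656]
scene bed top 768 [650.9 -17.3] [175.5 312.8] 80.1 z [0.0858 0.0894 0.093 ]
scene block 1507 [653.5 -15.8] [142.2 296.8] 82.4 z [0.121  0.1465 0.1508]
 block z max 0.15397515843500653
scene stand px [0.56019291 0.36261959 0.07404018]
scene >165 0
scene >185 0
scene bar 98 [541.8 366.6] [31.8 18.3] 38.0 z [0.0938 0.1135 0.1318]
scene base 476 [560.6 362.5] [193.4 197.3] 1.2 z [0.0032 0.0059 0.024 ]
scene all 1048 [560.6 362.5] [193.4 197.3] 1.2 z [0.0034 0.0378 0.1394]
 zmax 0.1480216983304653 [1233   34   41   64   89   62   52  123   23   20   24   19   23   21
   52    0    0    0    0    0    0    0    0]
```

View pics/crop1.png

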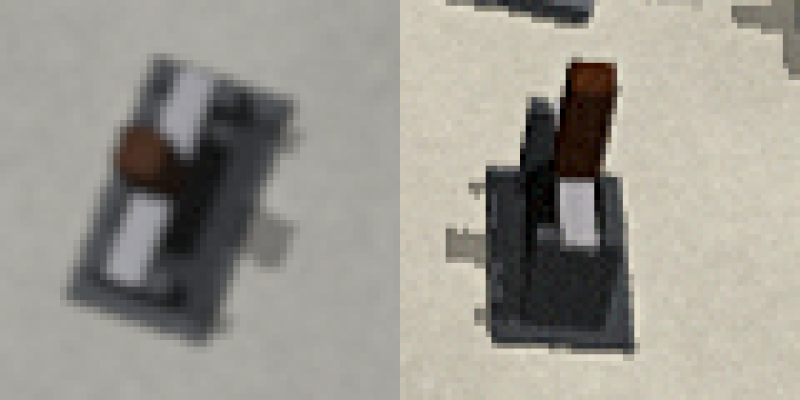

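The crop confirms it: brown handle, light steel crossbar and black roller in the dark stand, so this is the brayer meant. Next I measure its axis and handle.

```bash
python3 - <<'E'
from h import *
for n in ['top','scene']:
    z=np.load(n+'0.npz'); im,d=z['im'],z['d']; c=(z['K'],z['R'],z['t']); P=pts(d,c); X,Y,Z=P[...,0],P[...,1],P[...,2]
    near=(d>0)&(abs(X-.54)<.11)&(abs(Y-.362)<.09)
    g=im.astype(int); lum=g.sum(-1)/3; sat=g.max(-1)-g.min(-1)
    def rect(m,lab):
        a=cv2.minAreaRect(P[m][:,:2].astype(np.float32)*1000); mu=P[m].mean(0); 
        print(n,lab,m.sum(),np.round(a[0],1),np.round(a[1],1),round(a[2],1),'mean',np.round(mu*1000,1))
        return P[m]
    q=rect(near&(Z>.135),'handle top')
    # steel bar
    m=near&(lum>115)&(Z>.062)&(Z<.085); q=rect(m,'bar'); w,V=np.linalg.eigh(np.cov(q[:,:2].T)); print('  axis deg',np.degrees(np.arctan2(V[1,1],V[0,1])))
    # base plate: ray onto z=.006 from dark pixels
    m=(near&(lum<95)&(Z>.002)&(Z<.02)); rect(m,'base')
    # ray heights: handle-top centroid pixel
    vv,uu=np.nonzero(near&(Z>.138)); uv=(uu.mean(),vv.mean()); print('  handle top px',uv,'ray z=.145',ray(uv,c,.145),'ray .12',ray(uv,c,.12))
# press yaw from frame, scene and top
    m=(d>0)&(Z>.05)&(Z<.068)&(abs(X-.567)<.13)&(abs(Y+.011)<.25)
    for s in (1,-1):
        k=m&(s*(Y+.011)>.205); q=P[k]; 
        if len(q)>10: print('  endplate',s,len(q),q.mean(0), cv2.minAreaRect(q[:,:2].astype(np.float32)*1000))
    k=(d>0)&(Z>.084)&(Z<.096)&(abs(X-.567)<.12)&(abs(Y+.011)<.11); print('  bed',cv2.minAreaRect(P[k][:,:2].astype(np.float32)*1000))
    k=(d>0)&(Z>.13)&(abs(X-.567)<.08)&(abs(Y+.011)<.1); q=P[k];print('  block',cv2.minAreaRect(q[:,:2].astype(np.float32)*1000),np.percentile(q[:,2],[50,90,98]))
    A=np.c_[q[:,1]**2,q[:,1],np.ones(len(q))]; co=np.linalg.lstsq(A,q[:,2],rcond=None)[0]; print('  crest y fit',-co[1]/2/co[0],'R',-.5/co[0],'z',co[2]-co[1]**2/4/co[0])
E
```

```text
top handle top 64 [537.8 366.1] [25.4 25.4] 64.9 mean [537.5 365.9 143.4]
top bar 132 [538.2 365.7] [ 43.5 116. ] 70.9 mean [537.9 367.3  75.4]
  axis deg 160.05250231200202
top base 311 [536.2 366.2] [ 78.2 134.3] 71.2 mean [525.4 358.4   8.2]
  handle top px (np.float64(246.10714285714286), np.float64(187.08928571428572)) ray z=.145 [0.53734916 0.36598757 0.145     ] ray .12 [0.54213564 0.36977261 0.12      ]
  endplate 1 208 [0.56103706 0.20663044 0.06181127] ((560.85791015625, 205.3839569091797), (186.43714904785156, 17.805965423583984), 1.6301348209381104)
  endplate -1 229 [ 0.57256414 -0.22679331  0.06126782] ((574.2598266601562, -226.3848876953125), (188.68931579589844, 21.015653610229492), 3.4253478050231934)
  bed ((568.7211303710938, -10.45831298828125), (171.544189453125, 149.9259796142578), 1.7060915231704712)
  block ((568.2618408203125, -10.405616760253906), (102.48818969726562, 130.63751220703125), 1.202562689781189) [0.1491822  0.15477225 0.15788157]
  crest y fit -0.011814379203212795 R 0.2985253697569527 z 0.15131022750038714
scene handle top 61 [538.5 371.3] [24.4
[... 325 characters left out ...]
 0.145     ] ray .12 [0.51591039 0.38434564 0.12      ]
  endplate 1 264 [0.56801987 0.21214567 0.05961424] ((561.7988891601562, 207.91497802734375), (190.91416931152344, 27.44126319885254), 2.3625197410583496)
  endplate -1 222 [ 0.57363386 -0.22199071  0.0609381 ] ((571.6156616210938, -221.41015625), (191.34561157226562, 14.157648086547852), 1.6995826959609985)
  bed ((568.2550659179688, -3.4795150756835938), (172.52438354492188, 151.5513153076172), 0.5713396072387695)
  block ((566.368896484375, -3.5441207885742188), (104.51896667480469, 130.4178009033203), 1.689916729927063) [0.14710487 0.15017503 0.15147541]
  crest y fit -0.0038173591374908353 R 0.32661223354565777 z 0.1481348464747802
```

Request:
drive_tool --rows '[[[-0.08,-0.011,0,0,0,-0.002,1],[-0.2,-0.027,0,0,0,-0.004,1],[-0.32,-0.044,0,0,0,-0.006,1],[-0.44,-0.06,0,0,0,-0.008,1],[-0.56,-0.077,0,0,0,-0.01,1],[-0.65,-0.089,0,0,0,-0.0122,1],[-0.692,-0.0946,0,0,0,-0.0122,1],[-0.692,-0.0946,0,0,0,-0.0122,1],[-0.692,-0.0946,0,0,0,-0.0122,1]]]' --newtons 80

```text
time_s: 1.27
tcp_pos: [0.5373, 0.3689, 0.4048]
orientation: [0.166, 0.986, 0.0, -0.0]
force: [0.2, 0.9, 0.4]
finger_gap: 0.999
gripper_force: 0.0
```

```bash
python3 - <<'E'
from h import *
c=cal('wrist'); s=r.get_state(); im,d=r.get_image('wrist'); cv2.imwrite('pics/w1.png',im); np.savez('w1.npz',im=im,d=d,K=c[0],R=c[1],t=c[2])
P=pts(d,c); X,Y,Z=P[...,0],P[...,1],P[...,2]; print(s['tcp_pos'],s['orientation'])
Rt=R.from_quat(s['orientation']).as_matrix(); print('tool y deg',np.degrees(np.arctan2(Rt[1,1],Rt[0,1])))
near=(d>0)&(abs(X-.54)<.1)&(abs(Y-.37)<.1)
lum=im.mean(-1)
def rect(m,l): 
    m=cv2.morphologyEx(m.astype(np.uint8),cv2.MORPH_OPEN,np.ones((3,3)))>0
    a=cv2.minAreaRect(P[m][:,:2].astype(np.float32)*1000); print(l,m.sum(),a,np.percentile(Z[m],[10,50,90]))
rect(near&(Z>.137)&(Z<.155),'top'); rect(near&(lum>115)&(Z>.064)&(Z<.085),'bar'); rect(near&(Z>.003)&(Z<.012)&(lum<90),'base')
E
```

```text
[0.53732905 0.36888754 0.404774  ] [ 1.66313243e-01  9.86072940e-01  8.20187463e-05 -2.34088722e-04]
tool y deg 70.85293438015172
top 1280 ((535.2404174804688, 372.75), (25.77404022216797, 25.67490005493164), 70.67227935791016) [0.14287016 0.14506851 0.14605099]
bar 1528 ((535.8782348632812, 372.8828125), (18.618654251098633, 114.30575561523438), 70.58049774169922) [0.07453724 0.07549448 0.07640072]
base 2747 ((535.8592529296875, 372.00341796875), (78.85558319091797, 137.40965270996094), 70.41802215576172) [0.00541766 0.00644592 0.00744914]
```

View pics/w1.png

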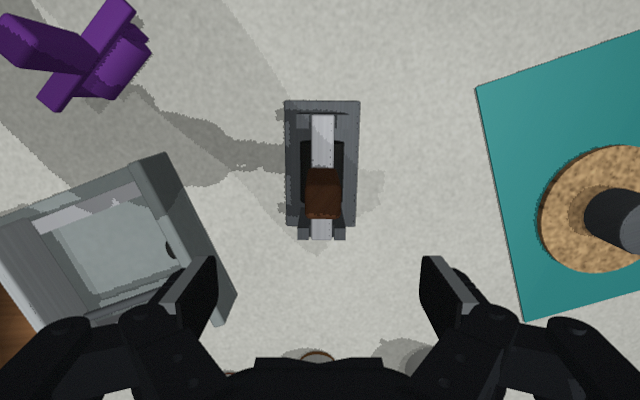

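The wrist view shows the brayer in its stand at (322,185), centred between the open fingers. The purple decoy is at (80,50) and clear of the descent. Going down to grasp.

Request:
drive_tool --rows '[[[0.002,0.002,0.05,0,0,0,1],[0.004,0.004,0.12,0,0,0,1],[0.006,0.006,0.19,0,0,0,1],[0.006,0.006,0.245,0,0,0,1],[0.006,0.006,0.28,0,0,0,1],[0.006,0.006,0.28,0,0,0,1],[0.006,0.006,0.28,0,0,0,0],[0.006,0.006,0.28,0,0,0,0],[0.006,0.006,0.28,0,0,0,0],[0.006,0.006,0.28,0,0,0,0],[0.006,0.006,0.28,0,0,0,0],[0.006,0.006,0.28,0,0,0,0],[0.006,0.006,0.28,0,0,0,0]]]' --newtons 80

```text
time_s: 2.95
tcp_pos: [0.5368, 0.372, 0.2656]
orientation: [0.167, 0.986, 0.001, 0.001]
force: [-0.0, 0.5, 5.9]
finger_gap: 0.293
gripper_force: 79.2
```

Request:
drive_tool --rows '[[[0,0,-0.02,0,0,0,0],[0,0,-0.06,0,0,0,0],[0,0,-0.14,0,0,0,0],[0,0,-0.25,0,0,0,0],[0,0,-0.33,0,0,0,0],[-0.025,-0.056,-0.36,0,0,-0.005,0],[-0.062,-0.139,-0.36,0,0,-0.012,0],[-0.108,-0.243,-0.36,0,0,-0.02,0],[-0.154,-0.348,-0.36,0,0,-0.029,0],[-0.2,-0.452,-0.36,0,0,-0.037,0],[-0.246,-0.556,-0.36,0,0,-0.046,0],[-0.283,-0.639,-0.36,0,0,-0.053,0],[-0.302,-0.681,-0.36,0,0,-0.0575,0],[-0.308,-0.695,-0.36,0,0,-0.0575,0],[-0.308,-0.695,-0.36,0,0,-0.0575,0],[-0.308,-0.695,-0.36,0,0,-0.0575,0]]]'

```text
time_s: 4.95
tcp_pos: [0.5675, -0.006, 0.445]
orientation: [-0.013, 1.0, 0.0, 0.0]
force: [0.2, -0.6, -2.8]
finger_gap: 0.293
gripper_force: 80.0
```

```bash
python3 - <<'E'
from h import *
fs=[]
for n in ['wrist','scene']:
    c=cal(n); s=r.get_state(); im,d=r.get_image(n); np.savez(n+'2.npz',im=im,d=d,K=c[0],R=c[1],t=c[2]); fs.append(im)
    P=pts(d,c); X,Y,Z=P[...,0],P[...,1],P[...,2]
    if n=='wrist': print(s['tcp_pos'],s['orientation'],s['force']); Rt=R.from_quat(s['orientation']).as_matrix(); print('tool y deg',np.degrees(np.arctan2(Rt[1,1],Rt[0,1])))
    near=(d>0)&(abs(X-.567)<.15)&(abs(Y+.007)<.3)
    def rect(m,l):
        m=cv2.morphologyEx(m.astype(np.uint8),cv2.MORPH_OPEN,np.ones((3,3)))>0
        if m.sum()>5: a=cv2.minAreaRect(P[m][:,:2].astype(np.float32)*1000); print(n,l,m.sum(),np.round(a[0],1),np.round(a[1],1),round(a[2],2),np.percentile(Z[m],[2,50,98]).round(4))
    rect(near&(Z>.135)&(Z<.157)&(abs(X-.567)<.08)&(abs(Y)<.12),'block'); rect(near&(Z>.085)&(Z<.095),'bed'); rect(near&(Z>.05)&(Z<.067)&(Y>.15),'end+');rect(near&(Z>.05)&(Z<.067)&(Y<-.15),'end-')
    rect(near&(Z>.185)&(Z<.235)&(abs(X-.567)<.1)&(abs(Y)<.1),'roller'); rect(near&(Z>.236)&(Z<.262)&(abs(X-.567)<.1)&(abs(Y)<.1),'bar')
cv2.imwrite('pics/both2.png',cv2.resize(np.vstack(fs),(480,600)))
E
```

```text
[ 0.56748089 -0.00602155  0.44501634] [-1.34458383e-02  9.99909584e-01  1.52616819e-04  1.01437123e-04] [ 0.15888473 -0.6475458  -2.84498455]
tool y deg 91.54082782474629
wrist block 11647 [565.7  -4.7] [100.6 130.7] 1.73 [0.143  0.1472 0.1504]
wrist bed 6766 [564.7  -4. ] [169. 150.] 2.11 [0.0878 0.0904 0.092 ]
wrist end+ 3515 [559.2 190.8] [189.3  58.8] 1.85 [0.0506 0.0619 0.064 ]
wrist end- 3428 [ 570.8 -199.5] [189.2  60.2] 2.43 [0.0508 0.0614 0.0635]
wrist roller 2055 [558.8  -6.3] [45.9 43.5] 1.25 [0.2045 0.2255 0.2309]
wrist bar 4024 [531.5  -6.8] [46.7 20.1] 0.89 [0.253  0.2549 0.2586]
scene block 1111 [566.3  -3.7] [104.5 130.2] 1.98 [0.1382 0.1468 0.1514]
scene bed 699 [570.7  -3.3] [164.8 150.4] 1.24 [0.086  0.0893 0.0936]
scene end+ 254 [559.7 211.3] [190.5  19.3] 1.26 [0.0513 0.0602 0.0643]
scene end- 277 [ 572.8 -218.3] [192.2  20.3] 1.49 [0.0526 0.0608 0.0647]
scene roller 204 [574.9 -16.2] [74.3 36.4] 28.93 [0.1963 0.2188 0.2306]
scene bar 126 [600.5  -4.5] [50.1 19.8] 0.72 [0.2455 0.2533 0.2587]
```

View pics/both2.png

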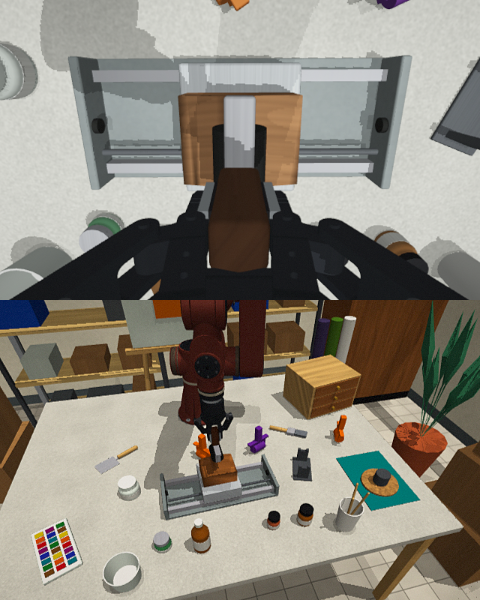

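The wrist view shows the roller and bar (240,130) centred over the block (180–302, 95–185), with the bed in its middle. I'll go to just above contact and set up the measuring and planning helper.

Request:
drive_tool --rows '[[[0,0.001,0.01,0,0,0,0],[0,0.002,0.03,0,0,0,0],[0,0.003,0.05,0,0,0,0],[0,0.003,0.065,0,0,0,0],[0,0.003,0.07,0,0,0,0],[0,0.003,0.07,0,0,0,0],[0,0.003,0.07,0,0,0,0],[0,0.003,0.07,0,0,0,0]]]'

```text
time_s: 6.05
tcp_pos: [0.5676, -0.0055, 0.4101]
orientation: [-0.013, 1.0, -0.0, 0.0]
force: [-0.5, -0.2, -4.9]
finger_gap: 0.296
gripper_force: 79.9
```

```bash
cat > m.py <<'E'
from h import *
YAW=np.radians(1.7); EX=np.array([np.cos(YAW),np.sin(YAW)]); EY=np.array([-np.sin(YAW),np.cos(YAW)]); C=np.array([.566,-.0045])
def edges(m,xp,yp):
    lo=[];hi=[]
    for a in np.arange(-.05,.05,.003):
        k=m&(xp>=a)&(xp<a+.003)
        if k.sum()>20:
            y=yp[k]; lo.append(y.min()); hi.append(y.max())
    return np.array(lo),np.array(hi)
def look():
    s=r.get_state(); c=cal('wrist'); im,d=r.get_image('wrist'); P=pts(d,c); q=P[...,:2]-C; xp=q@EX; yp=q@EY; Z=P[...,2]
    hsv=cv2.cvtColor(im,cv2.COLOR_BGR2HSV)
    wood=(hsv[...,0]>4)&(hsv[...,0]<25)&(hsv[...,1]>70)&(hsv[...,2]>70)
    zr=s['tcp_pos'][2]-.255
    m=(d>0)&(Z>.098)&(Z<min(.155,zr+.004))&wood&(abs(xp)<.052)
    m=cv2.morphologyEx(m.astype(np.uint8),cv2.MORPH_OPEN,np.ones((3,3)))>0
    lo,hi=edges(m,xp,yp); f=lambda v:(np.median(v) if len(v) else np.nan)
    ce=(f(lo)+f(hi))/2
    rp=(s['tcp_pos'][:2]-C)@EY
    return dict(t=s['time_s'],crest=ce,w=f(hi)-f(lo),sd=(np.std(lo),np.std(hi)),n=len(lo),ry=rp,tcp=s['tcp_pos'],F=s['force'],im=im)
E
python3 - <<'E'
from m import *
for i in range(3):
    o=look(); im=o.pop('im'); print({k:np.round(v,4) for k,v in o.items()})
cv2.imwrite('pics/w3.png',im)
c=cal('scene');im,d=r.get_image('scene');P=pts(d,c);q=P[...,:2]-C;m=(d>0)&(P[...,2]>.13)&(P[...,2]<.152)&(abs(q@EX)<.06)&(abs(q@EY)<.1); lo,hi=edges(m,q@EX,q@EY); print('scene',np.median(lo),np.median(hi),len(lo))
E
```

```text
{'t': np.float64(6.05), 'crest': np.float64(-0.0001), 'w': np.float64(0.1289), 'sd': array([0.0005, 0.0004]), 'n': np.int64(33), 'ry': np.float64(-0.001), 'tcp': array([ 0.5676, -0.0055,  0.4101]), 'F': array([-0.4712, -0.2096, -4.8598])}
{'t': np.float64(6.1), 'crest': np.float64(-0.0001), 'w': np.float64(0.1288), 'sd': array([0.0005, 0.0003]), 'n': np.int64(33), 'ry': np.float64(-0.0011), 'tcp': array([ 0.5676, -0.0055,  0.41  ]), 'F': array([ 0.3547,  1.1027, -3.9585])}
{'t': np.float64(6.15), 'crest': np.float64(-0.0), 'w': np.float64(0.129), 'sd': array([0.0005, 0.0003]), 'n': np.int64(33), 'ry': np.float64(-0.0011), 'tcp': array([ 0.5676, -0.0055,  0.4099]), 'F': array([ 0.0459, -0.868 , -4.5367])}
scene -0.062321902908616764 0.06290849765550466 23
```

Request:
drive_tool --rows '[[[0,0.001,0.01,0,0,0,0],[0,0.002,0.022,0,0,0,0],[0,0.002,0.034,0,0,0,0],[0,0.002,0.046,0,0,0,0],[0,0.002,0.054,0,0,0,0],[0,0.002,0.058,0,0,0,0]]]'

```text
time_s: 7.0
tcp_pos: [0.5676, -0.0045, 0.3808]
orientation: [-0.013, 1.0, -0.0, 0.0]
force: [1.1, 0.8, 2.3]
finger_gap: 0.299
gripper_force: 80.5
```

```bash
python3 ctl.py "1 2 2 2 2 2" "10 22 34 46 54 58" -0.0707 3.0 6 0.024
```

```text
t 7.00 now 7.05 crest -0.0001 ry -0.0001 (cmd 0.0000) d 0.0000 w 0.128 z 0.3808 F [1.1 0.8 2.3]
est x -0.0000 v -0.0001 m 3.50 b 0.0001 res(mm) [0.04]
F 6.50 a0 -0.001
  8.3   0.1   x -0.0002 d 0.0044
 13.4   0.2   x -0.0006 d 0.0075
 17.3   0.3   x -0.0016 d 0.0104
 19.6   0.5   x -0.0032 d 0.0131
 20.3   0.8   x -0.0055 d 0.0158
 19.3   1.0   x -0.0085 d 0.0183
```

Request:
drive_tool --rows '[[[0,0.008,0,0,0,0,0],[0,0.0135,0,0,0,0,0],[0,0.0175,0.0005,0,0,0,0],[0,0.0195,0.0005,0,0,0,0],[0,0.0205,0.001,0,0,0,0],[0,0.0195,0.001,0,0,0,0]]]'

```text
time_s: 7.8
tcp_pos: [0.5673, 0.0053, 0.3803]
orientation: [-0.013, 1.0, 0.0, 0.0]
force: [4.0, -0.7, 2.2]
finger_gap: 0.294
gripper_force: 80.9
```

```bash
python3 ctl.py "8 13.5 17.5 19.5 20.5 19.5" "0 0 .5 .5 1 1" -0.0707 2.2 6 0.024
```

```text
t 7.80 now 7.85 crest -0.0007 ry 0.0097 (cmd 0.0097) d 0.0104 w 0.129 z 0.3803 F [ 4.  -0.7  2.2]
est x -0.0014 v -0.0109 m 3.63 b -0.0027 res(mm) [ 0.61 -0.2 ]
F 6.60 a0 -0.029
  9.6  -0.2   x -0.0037 d 0.0156
 13.1   0.2   x -0.0064 d 0.0200
 13.2   0.7   x -0.0100 d 0.0237
 10.0   1.2   x -0.0145 d 0.0266
  3.7   1.6   x -0.0198 d 0.0288
 -5.3   1.8   x -0.0258 d 0.0303
```

Request:
drive_tool --rows '[[[0,0.0095,0,0,0,0,0],[0,0.013,0,0,0,0,0],[0,0.0135,0.0005,0,0,0,0],[0,0.012,0.001,0,0,0,0]]]'

```text
time_s: 8.35
tcp_pos: [0.5672, 0.0113, 0.3797]
orientation: [-0.013, 1.0, 0.0, 0.0]
force: [3.7, 1.2, 3.4]
finger_gap: 0.295
gripper_force: 80.8
```

```bash
sed -i 's|/.0006,(p\[2\]-3.5)/.6,p\[3\]/.002|/.0004,(p[2]-3.5)/.8,p[3]/.003|; s|fun\[:len(W)\]\*.6|fun[:len(W)]*.4|' ctl.py; python3 ctl.py "9.5 13 13.5 12" "0 0 .5 1" -0.0707 2.2 6 0.024; python3 -c "
from m import *
o=r.get_state(); print(o['force'],o['wrist_torque'],o['orientation'])"
```

```text
t 8.35 now 8.40 crest -0.0067 ry 0.0158 (cmd 0.0158) d 0.0224 w 0.128 z 0.3797 F [3.7 1.2 3.4]
est x -0.0082 v -0.0240 m 5.13 b -0.0034 res(mm) [ 0.3   0.74 -0.34]
F 6.59 a0 -0.043
 -2.0  -0.2   x -0.0127 d 0.0241
 -6.6   0.1   x -0.0169 d 0.0260
-13.1   0.3   x -0.0216 d 0.0274
-21.3   0.5   x -0.0267 d 0.0284
-31.0   0.6   x -0.0321 d 0.0290
-41.7   0.6   x -0.0376 d 0.0292
[3.71995544 0.3980858  2.81978839] [ 0.08325675 -0.98053208  0.0252972 ] [-1.30676366e-02  9.99914605e-01 -4.69562237e-06  1.38563423e-04]
```

Request:
drive_tool --rows '[[[0,-0.0015,0,0,0,0,0],[0,-0.006,0,0,0,0,0],[0,-0.0125,0.0005,0,0,0,0],[0,-0.0205,0.0005,0,0,0,0]]]'

```text
time_s: 8.9
tcp_pos: [0.5674, 0.0008, 0.3795]
orientation: [-0.013, 1.0, 0.0, 0.0]
force: [4.0, -0.2, 2.9]
finger_gap: 0.293
gripper_force: 80.9
```

```bash
sed -i "s|x_scale=|bounds=([-.2,-1,2.5,-.02],[.2,1,4.7,.02]),x_scale=|" ctl.py; python3 ctl.py "-1.5 -6 -12.5 -20.5" "0 0 .5 .5" -0.0707 1.8 7 0.024
```

```text
t 8.90 now 8.95 crest -0.0189 ry 0.0052 (cmd 0.0055) d 0.0241 w 0.128 z 0.3795 F [ 4.  -0.2  2.9]
est x -0.0218 v -0.0348 m 4.70 b -0.0045 res(mm) [-0.18  1.48  1.85 -1.21]
F 6.61 a0 -0.016
 -3.1  -0.2   x -0.0278 d 0.0272
 -8.8   0.1   x -0.0326 d 0.0292
-16.6   0.4   x -0.0377 d 0.0304
-26.0   0.5   x -0.0428 d 0.0308
-36.5   0.4   x -0.0479 d 0.0307
-47.7   0.3   x -0.0528 d 0.0300
-58.8   0.1   x -0.0574 d 0.0290
```

```bash
python3 - <<'E'
s=open('ctl.py').read()
s=s.replace("o=look(); t=o['t'];","RE=not ys\nif not RE: o=look(); t=o['t'];").replace("for i,(a,b) in enumerate(zip(ys,zs)): L","for i,(a,b) in enumerate(zip(ys,zs)): L")
a,b=s.split("if not RE: ");head,rest=b.split("c=np.array(L['cmd'])",1)
body="\n".join("    "+l for l in head.rstrip("\n").split("\n"))
s=a+"if not RE:\n"+body+"\nc=np.array(L['cmd'])"+rest
s=s.replace("def sim(x,v,t0,ts,m,b,dt=.01)","def sim(x,v,t0,ts,m,b,fr,dt=.01)").replace("-.03*np.tanh(v/.002))/m","-.03*np.tanh(v/.002)+fr*np.tanh(((RY(u+.01)-RY(u-.01))/.02-v)/.004))/m")
s=s.replace("W[:,0],p[2],p[3]))","W[:,0],*p[2:]))").replace("[t,now],p[2],p[3])[-1]; m,b=p[2:]","[W[-1,0],now],*p[2:])[-1]; m,b,fr=p[2:]").replace("p[3]/.003,pr","p[3]/.002,p[4]/.06,pr")
s=s.replace("0,3.5,0],","0,3.5,0,0],").replace("4.7,.02]","4.7,.02,.3]").replace("2.5,-.02]","2.5,-.02,-.3]").replace("1,.002])","1,.002,.05])")
s=s.replace("print('t %.2f","if not RE: print('t %.2f").replace("b %.4f res(mm) %s'%(x,v,m,b","b %.4f fr %.3f res(mm) %s'%(x,v,m,b,fr")
open('ctl.py','w').write(s)
E
python3 ctl.py "" "" -0.0707 1.8 6 0.024
```

```text
est x -0.0212 v -0.0341 m 4.70 b 0.0007 fr 0.147 res(mm) [ 0.1   0.67  1.   -0.65]
F 6.52 a0 -0.037
 -8.4   0.2   x -0.0273 d 0.0293
-17.1   0.3   x -0.0324 d 0.0301
-27.1   0.4   x -0.0377 d 0.0304
-38.2   0.3   x -0.0431 d 0.0303
-49.7   0.3   x -0.0484 d 0.0298
-61.2   0.1   x -0.0534 d 0.0290
```

Request:
drive_tool --rows '[[[0,-0.0055,0,0,0,0,0],[0,-0.0125,0.0005,0,0,0,0],[0,-0.0215,0.0005,0,0,0,0],[0,-0.031,0.0005,0,0,0,0]]]'

```text
time_s: 9.45
tcp_pos: [0.5678, -0.0148, 0.3792]
orientation: [-0.013, 1.0, 0.0, 0.0]
force: [4.2, 0.7, 3.2]
finger_gap: 0.293
gripper_force: 80.9
```

```bash
python3 ctl.py "-5.5 -12.5 -21.5 -31" "0 .5 .5 .5" -0.0707 1.6 6 0.024; TAU=.08 python3 ctl.py "" "" -0.0707 1.6 5 0.024
```

```text
t 9.45 now 9.50 crest -0.0357 ry -0.0103 (cmd -0.0100) d 0.0254 w 0.128 z 0.3792 F [4.2 0.7 3.2]
est x -0.0387 v -0.0364 m 4.70 b -0.0005 fr 0.129 res(mm) [-0.1   0.81  1.58  0.58 -1.12]
F 6.57 a0 -0.001
 -9.7  -0.3   x -0.0447 d 0.0293
-17.9  -0.3   x -0.0491 d 0.0296
-26.2  -0.3   x -0.0533 d 0.0297
-34.2  -0.3   x -0.0572 d 0.0295
-41.7  -0.3   x -0.0606 d 0.0293
-48.3  -0.4   x -0.0636 d 0.0290
est x -0.0388 v -0.0377 m 4.70 b 0.0005 fr 0.148 res(mm) [-0.14  0.68  1.6   0.79 -1.23]
F 6.51 a0 -0.009
-14.9  -0.3   x -0.0466 d 0.0297
-24.9  -0.3   x -0.0511 d 0.0292
-34.1  -0.4   x -0.0554 d 0.0289
-42.2  -0.5   x -0.0591 d 0.0286
-49.2  -0.5   x -0.0624 d 0.0284
```

```bash
sed -i 's|len(M)-6); first=len(M)<=6|len(M)-4); first=len(M)<=4|; s|/.004))/m|/.01))/m|; s|/.0004,(p|/.0002,(p|; s|fun\[:len(W)\]\*.4|fun[:len(W)]*.2|' ctl.py;  python3 ctl.py "" "" -0.0707 1.6 6 0.024
```

```text
est x -0.0373 v -0.0314 m 4.27 b -0.0043 fr 0.128 res(mm) [-0.02  0.09 -0.04 -0.01]
F 6.67 a0 0.013
  1.0  -0.5   x -0.0424 d 0.0286
 -1.9  -0.0   x -0.0462 d 0.0310
 -7.1   0.2   x -0.0501 d 0.0322
-14.0   0.3   x -0.0539 d 0.0326
-22.1   0.2   x -0.0576 d 0.0323
-30.9   0.1   x -0.0611 d 0.0314
```

Request:
drive_tool --rows '[[[0,-0.002,0,0,0,0,0],[0,-0.006,0,0,0,0,0],[0,-0.012,0,0,0,0,0],[0,-0.02,0,0,0,0,0]]]'

```text
time_s: 10.0
tcp_pos: [0.5681, -0.0246, 0.3792]
orientation: [-0.013, 1.0, 0.0, 0.0]
force: [4.8, 0.6, 3.1]
finger_gap: 0.291
gripper_force: 80.8
```

```bash
python3 ctl.py "-2 -6 -12 -20" "0 0 0 0" -0.0707 1.4 6 0.024
```

```text
t 10.00 now 10.05 crest -0.0515 ry -0.0202 (cmd -0.0200) d 0.0313 w 0.128 z 0.3792 F [4.8 0.6 3.1]
est x -0.0526 v -0.0238 m 4.70 b -0.0039 fr 0.035 res(mm) [-0.06  0.3  -0.32  0.1 ]
F 6.56 a0 0.013
 -2.4   0.0   x -0.0564 d 0.0312
 -6.0   0.2   x -0.0590 d 0.0321
-10.6   0.2   x -0.0616 d 0.0323
-15.8   0.2   x -0.0639 d 0.0321
-21.0   0.1   x -0.0659 d 0.0315
-25.8  -0.0   x -0.0676 d 0.0308
```

Request:
drive_tool --rows '[[[0,-0.0025,0,0,0,0,0],[0,-0.0065,0,0,0,0,0],[0,-0.0115,0,0,0,0,0],[0,-0.0165,0,0,0,0,0]]]'

```text
time_s: 10.55
tcp_pos: [0.5683, -0.0328, 0.3792]
orientation: [-0.013, 1.0, 0.0, 0.0]
force: [4.3, 0.7, 1.8]
finger_gap: 0.294
gripper_force: 80.9
```

```bash
python3 ctl.py "-2.5 -6.5 -11.5 -16.5" "0 0 0 0" -0.0707 1.2 6 0.024
```

```text
t 10.55 now 10.60 crest -0.0623 ry -0.0284 (cmd -0.0283) d 0.0339 w 0.129 z 0.3792 F [4.3 0.7 1.8]
est x -0.0630 v -0.0140 m 3.27 b -0.0025 fr 0.038 res(mm) [-0.    0.02  0.   -0.01]
F 6.47 a0 0.016
 -2.4   0.4   x -0.0652 d 0.0332
 -4.4   0.5   x -0.0665 d 0.0336
 -6.5   0.5   x -0.0677 d 0.0338
 -8.6   0.5   x -0.0687 d 0.0337
-10.5   0.5   x -0.0695 d 0.0336
-11.9   0.5   x -0.0701 d 0.0334
```

Request:
drive_tool --rows '[[[0,-0.0025,0.0005,0,0,0,0],[0,-0.0045,0.0005,0,0,0,0],[0,-0.0065,0.0005,0,0,0,0],[0,-0.0085,0.0005,0,0,0,0],[0,-0.0105,0.0005,0,0,0,0],[0,-0.0115,0.0005,0,0,0,0]]]'

```text
time_s: 11.35
tcp_pos: [0.5684, -0.0385, 0.379]
orientation: [-0.013, 1.0, 0.0, 0.0]
force: [4.0, 0.3, 3.0]
finger_gap: 0.294
gripper_force: 80.8
```

```bash
python3 ctl.py "-2.5 -4.5 -6.5 -8.5 -10.5 -11.5" ".5 .5 .5 .5 .5 .5" -0.0715 1.2 7 0.024
```

```text
t 11.35 now 11.40 crest -0.0692 ry -0.0341 (cmd -0.0340) d 0.0351 w 0.128 z 0.3790 F [4.  0.3 3. ]
est x -0.0693 v -0.0022 m 3.34 b -0.0017 fr 0.071 res(mm) [-0.02  0.11 -0.12  0.03]
F 6.50 a0 0.008
  2.4   0.3   x -0.0696 d 0.0351
  3.1   0.5   x -0.0698 d 0.0357
  2.8   0.5   x -0.0701 d 0.0359
  1.8   0.5   x -0.0705 d 0.0357
  0.4   0.4   x -0.0708 d 0.0353
 -1.1   0.3   x -0.0711 d 0.0349
 -2.2   0.2   x -0.0713 d 0.0346
```

Request:
drive_tool --rows '[[[0,0.002,0,0,0,0,0],[0,0.0025,0,0,0,0,0],[0,0.0025,0,0,0,0,0],[0,0.0015,0,0,0,0,0],[0,0.0005,0,0,0,0,0],[0,-0.0005,0,0,0,0,0]]]'

```text
time_s: 12.15
tcp_pos: [0.5684, -0.0388, 0.3789]
orientation: [-0.013, 1.0, 0.0, 0.0]
force: [3.5, 0.6, 3.0]
finger_gap: 0.3
gripper_force: 80.8
```

```bash
python3 ctl.py "2 2.5 2.5 1.5 .5 -.5" "0 0 0 0 0 0" -0.0705 1.2 7 0.024
```

```text
t 12.15 now 12.20 crest -0.0700 ry -0.0343 (cmd -0.0343) d 0.0357 w 0.128 z 0.3789 F [3.5 0.6 3. ]
est x -0.0700 v -0.0004 m 3.01 b -0.0012 fr 0.017 res(mm) [-0.01  0.06 -0.08  0.04]
F 6.48 a0 0.003
  0.6   0.3   x -0.0700 d 0.0348
  0.9   0.3   x -0.0701 d 0.0350
  0.9   0.3   x -0.0701 d 0.0351
  0.7   0.3   x -0.0702 d 0.0351
  0.3   0.3   x -0.0703 d 0.0350
 -0.1   0.3   x -0.0704 d 0.0348
 -0.5   0.2   x -0.0705 d 0.0347
```

Nearly perfect balance. I hold for another second.

Request:
drive_tool --rows '[[[0,0.0005,0,0,0,0,0],[0,0.001,0,0,0,0,0],[0,0.001,0,0,0,0,0],[0,0.0005,0,0,0,0,0],[0,0.0005,0,0,0,0,0],[0,0,0,0,0,0,0],[0,0,0,0,0,0,0],[0,0,0,0,0,0,0]]]'

```text
time_s: 13.2
tcp_pos: [0.5684, -0.0387, 0.379]
orientation: [-0.013, 1.0, 0.0, 0.0]
force: [4.0, 1.0, 1.7]
finger_gap: 0.294
gripper_force: 80.8
```

```bash
python3 ctl.py ".5 1 1 .5 .5 0 0 0" "0 0 0 0 0 0 0 0" 0.0705 4.0 7 0.024
```

```text
t 13.20 now 13.25 crest -0.0700 ry -0.0343 (cmd -0.0343) d 0.0357 w 0.128 z 0.3790 F [4.  1.  1.7]
est x -0.0700 v 0.0003 m 3.42 b -0.0013 fr 0.003 res(mm) [-0.    0.02 -0.01 -0.  ]
F 6.48 a0 0.002
 -7.3  -0.6   x -0.0698 d 0.0307
-12.1  -1.1   x -0.0694 d 0.0278
-16.1  -1.6   x -0.0684 d 0.0249
-19.1  -2.0   x -0.0669 d 0.0218
-21.0  -2.4   x -0.0647 d 0.0187
-21.6  -2.8   x -0.0617 d 0.0154
-20.8  -3.1   x -0.0579 d 0.0120
```

Request:
drive_tool --rows '[[[0,-0.0065,-0.0005,0,0,0,0],[0,-0.012,-0.001,0,0,0,0],[0,-0.016,-0.0015,0,0,0,0],[0,-0.019,-0.002,0,0,0,0],[0,-0.021,-0.0025,0,0,0,0]]]'

```text
time_s: 13.88
tcp_pos: [0.5687, -0.0493, 0.3802]
orientation: [-0.013, 1.0, 0.0, -0.0]
force: [4.8, 1.4, 1.9]
finger_gap: 0.293
gripper_force: 80.8
```

```bash
python3 ctl.py "-6.5 -12 -16 -19 -21" "-.5 -1 -1.5 -2 -2.5" 0.0705 3.6 6 0.024
```

```text
t 13.88 now 13.93 crest -0.0708 ry -0.0449 (cmd -0.0448) d 0.0259 w 0.129 z 0.3802 F [4.8 1.4 1.9]
est x -0.0705 v 0.0038 m 3.39 b -0.0011 fr 0.133 res(mm) [-0.    0.1  -0.16  0.06]
F 6.39 a0 0.058
 -5.1   0.3   x -0.0691 d 0.0206
 -6.6  -0.0   x -0.0669 d 0.0177
 -6.6  -0.3   x -0.0638 d 0.0146
 -5.1  -0.6   x -0.0597 d 0.0113
 -2.0  -0.8   x -0.0548 d 0.0079
  2.6  -0.9   x -0.0491 d 0.0045
```

Request:
drive_tool --rows '[[[0,-0.0075,0,0,0,0,0],[0,-0.0115,-0.0005,0,0,0,0],[0,-0.0145,-0.0005,0,0,0,0],[0,-0.016,-0.001,0,0,0,0]]]'

```text
time_s: 14.42
tcp_pos: [0.5689, -0.0573, 0.3807]
orientation: [-0.013, 1.0, 0.0, -0.0]
force: [2.8, 0.4, 3.2]
finger_gap: 0.293
gripper_force: 80.8
```

```bash
SG=-1 python3 ctl.py "-7.5 -11.5 -14.5 -16" "0 -.5 -.5 -1" 0.0705 3.2 6 0.024
```

```text
t 14.43 now 14.47 crest -0.0658 ry -0.0529 (cmd -0.0528) d 0.0129 w 0.129 z 0.3807 F [2.8 0.4 3.2]
est x -0.0648 v 0.0205 m 4.00 b 0.0013 fr 0.079 res(mm) [-0.    0.03 -0.07  0.03]
F 6.43 a0 0.050
 -1.8   0.2   x -0.0607 d 0.0083
 -1.0   0.1   x -0.0566 d 0.0046
  1.5   0.0   x -0.0517 d 0.0010
  5.7   0.0   x -0.0460 d -0.0026
 11.6   0.1   x -0.0396 d -0.0061
 19.0   0.3   x -0.0325 d -0.0095
```

Request:
drive_tool --rows '[[[0,-0.002,0,0,0,0,0],[0,-0.0015,0,0,0,0,0],[0,0.001,0,0,0,0,0],[0,0.0055,0,0,0,0,0]]]'

```text
time_s: 14.98
tcp_pos: [0.5688, -0.0543, 0.3807]
orientation: [-0.013, 1.0, 0.0, -0.0]
force: [2.4, 0.6, 4.1]
finger_gap: 0.293
gripper_force: 80.9
```

```bash
SG=-1 python3 ctl.py "-2 -1.5 1 5.5" "0 0 0 0" 0.0705 2.7 7 0.024
```

```text
t 14.97 now 15.03 crest -0.0506 ry -0.0499 (cmd -0.0500) d 0.0007 w 0.129 z 0.3807 F [2.4 0.6 4.1]
est x -0.0485 v 0.0413 m 4.68 b 0.0013 fr 0.076 res(mm) [-0.01  0.14 -0.21  0.07]
F 6.50 a0 0.044
  4.0   0.1   x -0.0411 d -0.0055
  9.3   0.3   x -0.0347 d -0.0093
 16.5   0.5   x -0.0277 d -0.0127
 25.4   0.8   x -0.0201 d -0.0159
 35.8   1.1   x -0.0121 d -0.0187
 47.6   1.4   x -0.0037 d -0.0211
 60.5   1.7   x 0.0048 d -0.0232
```

Request:
drive_tool --rows '[[[0,0.004,0,0,0,0,0],[0,0.0095,0.0005,0,0,0,0],[0,0.0165,0.0005,0,0,0,0],[0,0.0255,0.001,0,0,0,0]]]'

```text
time_s: 15.52
tcp_pos: [0.5684, -0.0414, 0.3801]
orientation: [-0.013, 1.0, 0.0, -0.0]
force: [0.2, -0.5, 3.9]
finger_gap: 0.297
gripper_force: 80.9
```

```bash
SG=-1 python3 ctl.py "4 9.5 16.5 25.5" "0 .5 .5 1" 0.0705 2.3 7 0.024
```

```text
t 15.53 now 15.57 crest -0.0235 ry -0.0370 (cmd -0.0373) d -0.0135 w 0.129 z 0.3801 F [ 0.2 -0.5  3.9]
est x -0.0206 v 0.0588 m 4.06 b 0.0020 fr 0.092 res(mm) [ 0.02 -0.07  0.06 -0.01]
F 6.54 a0 0.029
 12.5   0.1   x -0.0105 d -0.0185
 23.4   0.4   x -0.0026 d -0.0210
 35.0   0.7   x 0.0055 d -0.0233
 47.1   1.0   x 0.0136 d -0.0253
 59.5   1.3   x 0.0215 d -0.0270
 72.0   1.5   x 0.0292 d -0.0284
 84.2   1.7   x 0.0364 d -0.0296
```

Request:
drive_tool --rows '[[[0,0.0125,0,0,0,0,0],[0,0.0235,0.0005,0,0,0,0],[0,0.035,0.0005,0,0,0,0],[0,0.047,0.001,0,0,0,0]]]'

```text
time_s: 16.08
tcp_pos: [0.5677, -0.0178, 0.3796]
orientation: [-0.013, 1.0, 0.0, -0.0]
force: [-0.2, 0.4, 2.1]
finger_gap: 0.294
gripper_force: 80.9
```

```bash
SG=-1 python3 ctl.py "12.5 23.5 35 47" "0 .5 .5 1" 0.0705 1.9 7 0.024
```

```text
t 16.07 now 16.12 crest 0.0097 ry -0.0133 (cmd -0.0138) d -0.0230 w 0.128 z 0.3796 F [-0.2  0.4  2.1]
est x 0.0127 v 0.0590 m 3.38 b 0.0026 fr 0.107 res(mm) [-0.01  0.08 -0.13  0.05]
F 6.53 a0 -0.014
 12.0   0.3   x 0.0222 d -0.0273
 21.5   0.7   x 0.0291 d -0.0295
 31.1   1.0   x 0.0357 d -0.0313
 40.7   1.3   x 0.0419 d -0.0326
 49.9   1.5   x 0.0475 d -0.0337
 58.8   1.7   x 0.0527 d -0.0344
 66.9   1.8   x 0.0572 d -0.0348
```

Request:
drive_tool --rows '[[[0,0.012,0.0005,0,0,0,0],[0,0.0215,0.0005,0,0,0,0],[0,0.031,0.001,0,0,0,0],[0,0.0405,0.0015,0,0,0,0]]]'

```text
time_s: 16.62
tcp_pos: [0.5672, 0.0023, 0.3789]
orientation: [-0.013, 1.0, 0.0, -0.0]
force: [-2.5, -0.9, 2.2]
finger_gap: 0.297
gripper_force: 81.0
```

```bash
SG=-1 python3 ctl.py "12 21.5 31 40.5" ".5 .5 1 1.5" 0.0705 1.5 7 0.024;  SG=0 python3 ctl.py "" "" 0.0705 1.5 7 0.024
```

```text
t 16.62 now 16.68 crest 0.0369 ry 0.0068 (cmd 0.0065) d -0.0302 w 0.129 z 0.3789 F [-2.5 -0.9  2.2]
est x 0.0391 v 0.0401 m 2.50 b 0.0037 fr 0.111 res(mm) [-0.01  0.08 -0.17  0.08]
F 6.62 a0 -0.044
  2.4   0.0   x 0.0452 d -0.0337
  6.0   0.6   x 0.0494 d -0.0361
 10.7   0.9   x 0.0533 d -0.0377
 16.4   1.1   x 0.0571 d -0.0386
 22.7   1.2   x 0.0605 d -0.0389
 29.2   1.2   x 0.0636 d -0.0387
 35.4   1.0   x 0.0661 d -0.0382
est x 0.0391 v 0.0401 m 2.50 b 0.0037 fr 0.111 res(mm) [-0.01  0.08 -0.17  0.08]
F 6.62 a0 0.000
  9.4  -0.6   x 0.0456 d -0.0307
 17.4  -0.4   x 0.0504 d -0.0314
 25.3  -0.3   x 0.0548 d -0.0319
 32.7  -0.3   x 0.0588 d -0.0322
 39.4  -0.3   x 0.0622 d -0.0322
 45.2  -0.3   x 0.0650 d -0.0322
 49.8  -0.3   x 0.0672 d -0.0321
```

Request:
drive_tool --rows '[[[0,0.0075,0,0,0,0,0],[0,0.0145,0,0,0,0,0],[0,0.0215,0.0005,0,0,0,0],[0,0.0285,0.0005,0,0,0,0]]]'

```text
time_s: 17.18
tcp_pos: [0.5669, 0.0165, 0.3786]
orientation: [-0.013, 1.0, 0.0, -0.0]
force: [-4.4, -0.8, 2.9]
finger_gap: 0.294
gripper_force: 80.9
```

```bash
SG=-1 python3 ctl.py "7.5 14.5 21.5 28.5" "0 0 .5 .5" 0.0705 1.2 6 0.024;  SG=0 python3 ctl.py "" "" 0.0705 1.2 6 0.024
```

```text
t 17.18 now 17.23 crest 0.0559 ry 0.0210 (cmd 0.0207) d -0.0349 w 0.128 z 0.3786 F [-4.4 -0.8  2.9]
est x 0.0572 v 0.0268 m 3.29 b 0.0031 fr 0.147 res(mm) [ 0.02 -0.14  0.17 -0.06]
F 6.57 a0 -0.053
 -1.0   0.4   x 0.0610 d -0.0376
  0.2   0.8   x 0.0633 d -0.0394
  2.5   1.0   x 0.0653 d -0.0402
  5.6   1.1   x 0.0670 d -0.0403
  8.9   1.0   x 0.0684 d -0.0400
 11.9   0.9   x 0.0694 d -0.0396
est x 0.0572 v 0.0268 m 3.29 b 0.0031 fr 0.147 res(mm) [ 0.02 -0.14  0.17 -0.06]
F 6.57 a0 -0.008
 11.0  -0.8   x 0.0614 d -0.0320
 17.9  -1.0   x 0.0642 d -0.0313
 23.0  -1.0   x 0.0664 d -0.0310
 26.2  -1.0   x 0.0681 d -0.0311
 27.8  -0.9   x 0.0692 d -0.0315
 27.9  -0.8   x 0.0700 d -0.0321
```

Request:
drive_tool --rows '[[[0,0.007,0,0,0,0,0],[0,0.0125,0,0,0,0,0],[0,0.0165,0,0,0,0,0],[0,0.0195,0,0,0,0,0]]]'

```text
time_s: 17.73
tcp_pos: [0.5667, 0.0261, 0.3787]
orientation: [-0.013, 1.0, 0.0, -0.0]
force: [-4.6, -0.5, 3.2]
finger_gap: 0.294
gripper_force: 80.9
```

```bash
python3 ctl.py "7 12.5 16.5 19.5" "0 0 0 0" 0.0705 1.2 6 0.024
```

```text
t 17.73 now 17.77 crest 0.0670 ry 0.0306 (cmd 0.0305) d -0.0364 w 0.128 z 0.3787 F [-4.6 -0.5  3.2]
est x 0.0675 v 0.0103 m 2.61 b 0.0036 fr 0.083 res(mm) [ 0.   -0.04  0.01  0.01]
F 6.57 a0 -0.017
  2.7  -0.5   x 0.0690 d -0.0335
  4.2  -0.5   x 0.0697 d -0.0335
  4.9  -0.5   x 0.0702 d -0.0336
  5.0  -0.4   x 0.0705 d -0.0339
  4.5  -0.4   x 0.0706 d -0.0342
  3.8  -0.3   x 0.0706 d -0.0346
```

Request:
drive_tool --rows '[[[0,0.0025,0,0,0,0,0],[0,0.004,0,0,0,0,0],[0,0.005,0,0,0,0,0],[0,0.005,0,0,0,0,0],[0,0.0045,0,0,0,0,0],[0,0.004,0,0,0,0,0]]]'

```text
time_s: 18.52
tcp_pos: [0.5667, 0.028, 0.3787]
orientation: [-0.013, 1.0, -0.0, 0.0]
force: [-3.8, -0.9, 2.6]
finger_gap: 0.293
gripper_force: 80.9
```

```bash
python3 ctl.py "2.5 4 5 5 4.5 4" "0 0 0 0 0 0" 0.0705 1.2 8 0.024
```

```text
t 18.52 now 18.57 crest 0.0958 ry 0.0324 (cmd 0.0325) d -0.0633 w 0.077 z 0.3787 F [-3.8 -0.9  2.6]
est x 0.0981 v 0.0494 m 3.11 b 0.0058 fr -0.300 res(mm) [ 0.98 -1.59  0.62 -0.11]
F 5.61 a0 -0.060
 91.4  -2.7   x 0.1044 d -0.0204
112.9  -3.7   x 0.1052 d -0.0104
107.1  -3.7   x 0.1020 d -0.0101
 80.0  -3.0   x 0.0958 d -0.0175
 39.9  -1.2   x 0.0881 d -0.0298
 -2.7   1.9   x 0.0805 d -0.0435
-35.8   5.1   x 0.0747 d -0.0542
-46.5   5.8   x 0.0714 d -0.0563
```

The block's visible width read 77 mm instead of 129 mm, so one edge was missed, and the +y edge gives a crest of 0.0697. I'll mend that reading, make the helper handle this case, and replan.

```bash
python3 - <<'E'
import json
L=json.load(open('log.json')); L['meas'][-1][1]=.0698; json.dump(L,open('log.json','w'))
s=open('ctl.py').read()
s=s.replace("    o=look(); t=o['t'];","    o=look(); pv=L['meas'][-1][1]\n    if abs(o['w']-.129)>.003: o['crest']=min([o['crest']+o['w']/2-.0645,o['crest']-o['w']/2+.0645],key=lambda q:abs(q-pv))\n    t=o['t'];")
open('ctl.py','w').write(s)
E
python3 ctl.py "" "" 0.0705 1.2 8 0.024
```

```text
est x 0.0697 v -0.0009 m 2.62 b 0.0036 fr 0.047 res(mm) [ 0.01 -0.11  0.11 -0.03]
F 6.56 a0 -0.003
 -2.9  -0.2   x 0.0696 d -0.0350
 -3.7  -0.1   x 0.0696 d -0.0354
 -3.8  -0.1   x 0.0696 d -0.0355
 -3.3  -0.1   x 0.0698 d -0.0354
 -2.4  -0.2   x 0.0700 d -0.0351
 -1.3  -0.2   x 0.0702 d -0.0348
 -0.4  -0.3   x 0.0704 d -0.0345
 -0.0  -0.3   x 0.0705 d -0.0344
```

Request:
drive_tool --rows '[[[0,-0.001,0,0,0,0,0],[0,-0.0015,0,0,0,0,0],[0,-0.0015,0,0,0,0,0],[0,-0.0015,0,0,0,0,0],[0,-0.001,0,0,0,0,0],[0,-0.001,0,0,0,0,0],[0,-0.0005,0,0,0,0,0]]]'

```text
time_s: 19.45
tcp_pos: [0.5668, 0.0278, 0.3788]
orientation: [-0.013, 1.0, 0.0, 0.0]
force: [-1.7, -0.7, 3.3]
finger_gap: 0.293
gripper_force: 80.9
```

```bash
python3 ctl.py "-1 -1.5 -1.5 -1.5 -1 -1 -.5" "0 0 0 0 0 0 0" 0.0 3.3 6 0.024
```

```text
t 19.45 now 19.50 crest 0.0702 ry 0.0322 (cmd 0.0323) d -0.0380 w 0.128 z 0.3788 F [-1.7 -0.7  3.3]
est x 0.0702 v 0.0003 m 2.50 b 0.0031 fr -0.011 res(mm) [ 0.02 -0.09  0.1  -0.04]
F 6.53 a0 0.001
  4.5  -0.7   x 0.0702 d -0.0325
  7.9  -1.1   x 0.0699 d -0.0306
 10.6  -1.5   x 0.0692 d -0.0285
 12.5  -1.8   x 0.0681 d -0.0264
 13.5  -2.2   x 0.0663 d -0.0242
 13.4  -2.5   x 0.0640 d -0.0219
```

Request:
drive_tool --rows '[[[0,0.004,-0.0005,0,0,0,0],[0,0.009,-0.001,0,0,0,0],[0,0.0135,-0.0015,0,0,0,0],[0,0.017,-0.002,0,0,0,0],[0,0.019,-0.0025,0,0,0,0],[0,0.02,-0.003,0,0,0,0]]]'

```text
time_s: 20.25
tcp_pos: [0.5665, 0.0378, 0.3803]
orientation: [-0.013, 1.0, 0.0, 0.0]
force: [0.6, -0.2, 3.4]
finger_gap: 0.292
gripper_force: 80.9
```

```bash
SG=1 python3 ctl.py "4 9 13.5 17 19 20" "-.5 -1 -1.5 -2 -2.5 -3" 0.0 2.7 6 0.024
```

```text
t 20.25 now 20.30 crest 0.0736 ry 0.0423 (cmd 0.0423) d -0.0313 w 0.128 z 0.3803 F [ 0.6 -0.2  3.4]
est x 0.0735 v -0.0019 m 3.40 b 0.0013 fr 0.143 res(mm) [ 0.   -0.11  0.15 -0.04]
F 6.28 a0 0.000
 12.7   0.7   x 0.0730 d -0.0231
 19.0   0.1   x 0.0722 d -0.0191
 23.3  -0.3   x 0.0707 d -0.0154
 25.5  -0.5   x 0.0684 d -0.0120
 25.3  -0.8   x 0.0652 d -0.0090
 22.8  -0.9   x 0.0612 d -0.0062
```

Request:
drive_tool --rows '[[[0,0.012,0.0005,0,0,0,0],[0,0.0185,0,0,0,0,0],[0,0.023,-0.0005,0,0,0,0],[0,0.025,-0.0005,0,0,0,0],[0,0.025,-0.001,0,0,0,0]]]'

```text
time_s: 20.92
tcp_pos: [0.5662, 0.0503, 0.3807]
orientation: [-0.013, 1.0, 0.0, 0.0]
force: [2.3, -0.6, 3.2]
finger_gap: 0.295
gripper_force: 80.8
```

```bash
SG=1 python3 ctl.py "12 18.5 23 25 25" ".5 0 -.5 -.5 -1" 0.0 2.6 6 0.024
```

```text
t 20.93 now 20.98 crest 0.0699 ry 0.0548 (cmd 0.0548) d -0.0151 w 0.129 z 0.3807 F [ 2.3 -0.6  3.2]
est x 0.0690 v -0.0177 m 4.70 b -0.0003 fr 0.118 res(mm) [ 0.   -0.1   0.19 -0.08]
F 6.42 a0 -0.041
 -0.8   0.4   x 0.0655 d -0.0114
 -3.4   0.3   x 0.0622 d -0.0094
 -7.6   0.2   x 0.0582 d -0.0075
-13.1   0.1   x 0.0539 d -0.0059
-19.8   0.1   x 0.0491 d -0.0045
-27.5   0.0   x 0.0440 d -0.0032
```

Request:
drive_tool --rows '[[[0,0,0,0,0,0,0],[0,-0.0025,0,0,0,0,0],[0,-0.0065,0,0,0,0,0],[0,-0.012,0,0,0,0,0],[0,-0.0185,0,0,0,0,0],[0,-0.026,0,0,0,0,0]]]'

```text
time_s: 21.72
tcp_pos: [0.5665, 0.037, 0.3807]
orientation: [-0.013, 1.0, 0.0, 0.0]
force: [2.6, -0.7, 3.5]
finger_gap: 0.296
gripper_force: 80.9
```

```bash
SG=1 python3 ctl.py "0 -2.5 -6.5 -12 -18.5 -26" "0 0 0 0 0 0" 0.0 2.0 7 0.024; SG=0 python3 ctl.py "" "" 0.0 2.0 7 0.024
```

```text
t 21.73 now 21.77 crest 0.0509 ry 0.0415 (cmd 0.0418) d -0.0095 w 0.129 z 0.3807 F [ 2.6 -0.7  3.5]
est x 0.0490 v -0.0346 m 4.70 b -0.0021 fr 0.120 res(mm) [ 0.02 -0.44  0.61 -0.17]
F 6.47 a0 -0.002
 -3.1   0.1   x 0.0433 d -0.0052
 -7.3   0.0   x 0.0388 d -0.0028
-12.9   0.0   x 0.0342 d -0.0011
-19.7   0.0   x 0.0296 d 0.0001
-27.5   0.0   x 0.0250 d 0.0008
-36.0   0.0   x 0.0206 d 0.0011
-44.7   0.0   x 0.0163 d 0.0009
est x 0.0490 v -0.0346 m 4.70 b -0.0021 fr 0.120 res(mm) [ 0.02 -0.44  0.61 -0.17]
F 6.47 a0 -0.027
 -9.4   0.2   x 0.0430 d -0.0081
-17.7   0.2   x 0.0381 d -0.0074
-26.5   0.1   x 0.0332 d -0.0068
-35.7   0.1   x 0.0282 d -0.0064
-44.9   0.1   x 0.0234 d -0.0062
-53.9   0.1   x 0.0188 d -0.0061
-62.5   0.1   x 0.0146 d -0.0062
```

Request:
drive_tool --rows '[[[0,-0.0065,0,0,0,0,0],[0,-0.013,0,0,0,0,0],[0,-0.0205,0,0,0,0,0],[0,-0.029,0,0,0,0,0],[0,-0.0375,0,0,0,0,0],[0,-0.0465,0,0,0,0,0]]]'

```text
time_s: 22.52
tcp_pos: [0.5671, 0.0137, 0.3807]
orientation: [-0.013, 1.0, 0.0, 0.0]
force: [4.4, -0.1, 3.2]
finger_gap: 0.292
gripper_force: 80.8
```

```bash
SG=1 python3 ctl.py "-6.5 -13 -20.5 -29 -37.5 -46.5" "0 0 0 0 0 0" 0.0 1.6 7 0.024; SG=0 python3 ctl.py "" "" 0.0 1.6 7 0.024
```

```text
t 22.52 now 22.57 crest 0.0282 ry 0.0182 (cmd 0.0185) d -0.0100 w 0.129 z 0.3807 F [ 4.4 -0.1  3.2]
est x 0.0271 v -0.0216 m 3.59 b -0.0067 fr 0.076 res(mm) [-0.    0.    0.08 -0.04]
F 6.41 a0 0.060
 14.2   0.1   x 0.0240 d -0.0051
 20.1   0.0   x 0.0219 d -0.0000
 21.9   0.0   x 0.0196 d 0.0032
 19.7   0.1   x 0.0169 d 0.0047
 14.1   0.1   x 0.0139 d 0.0049
  5.9   0.0   x 0.0108 d 0.0040
 -3.7   0.0   x 0.0077 d 0.0023
est x 0.0271 v -0.0216 m 3.59 b -0.0067 fr 0.076 res(mm) [-0.    0.    0.08 -0.04]
F 6.41 a0 0.039
  9.4   0.2   x 0.0238 d -0.0073
 12.5   0.0   x 0.0214 d -0.0034
 12.3   0.0   x 0.0189 d -0.0009
  8.9   0.0   x 0.0160 d 0.0002
  2.9   0.0   x 0.0130 d 0.0003
 -4.9   0.0   x 0.0099 d -0.0006
-13.6   0.0   x 0.0070 d -0.0020
```

Request:
drive_tool --rows '[[[0,-0.003,0,0,0,0,0],[0,-0.0045,0,0,0,0,0],[0,-0.006,0,0,0,0,0],[0,-0.0085,0,0,0,0,0],[0,-0.0115,0,0,0,0,0],[0,-0.015,0,0,0,0,0]]]'

```text
time_s: 23.32
tcp_pos: [0.5673, 0.0064, 0.3807]
orientation: [-0.013, 1.0, 0.0, 0.0]
force: [4.0, 0.8, 3.4]
finger_gap: 0.299
gripper_force: 80.9
```

```bash
SG=1 python3 ctl.py "-3 -4.5 -6 -8.5 -11.5 -15" "0 0 0 0 0 0" 0.0 1.2 8 0.024; SG=0 python3 ctl.py "" "" 0.0 1.2 8 0.024
```

```text
t 23.32 now 23.38 crest 0.0178 ry 0.0109 (cmd 0.0110) d -0.0069 w 0.129 z 0.3807 F [4.  0.8 3.4]
est x 0.0176 v -0.0046 m 4.70 b -0.0058 fr 0.111 res(mm) [-0.02  0.24 -0.28  0.08]
F 6.44 a0 0.044
 42.8   0.3   x 0.0170 d 0.0096
 54.1   0.8   x 0.0158 d 0.0164
 50.3   0.9   x 0.0136 d 0.0167
 35.3   0.5   x 0.0106 d 0.0123
 14.2   0.1   x 0.0072 d 0.0051
 -7.5   0.0   x 0.0040 d -0.0026
-23.1   0.2   x 0.0017 d -0.0081
-26.0   0.2   x 0.0004 d -0.0082
est x 0.0176 v -0.0046 m 4.70 b -0.0058 fr 0.111 res(mm) [-0.02  0.24 -0.28  0.08]
F 6.44 a0 0.021
 33.4   0.1   x 0.0168 d 0.0051
 40.5   0.3   x 0.0153 d 0.0101
 34.9   0.3   x 0.0130 d 0.0096
 20.1   0.1   x 0.0100 d 0.0052
  0.4   0.0   x 0.0067 d -0.0014
-19.2   0.2   x 0.0037 d -0.0082
-32.9   0.5   x 0.0015 d -0.0128
-34.9   0.5   x 0.0003 d -0.0126
```

Request:
drive_tool --rows '[[[0,0.008,0,0,0,0,0],[0,0.0155,0,0,0,0,0],[0,0.0155,0,0,0,0,0],[0,0.01,0,0,0,0,0],[0,0,0,0,0,0,0],[0,-0.01,0,0,0,0,0],[0,-0.017,0,0,0,0,0]]]'

```text
time_s: 24.25
tcp_pos: [0.5675, -0.0026, 0.3807]
orientation: [-0.013, 1.0, -0.0, 0.0]
force: [4.0, 0.2, 3.0]
finger_gap: 0.292
gripper_force: 80.8
```

```bash
SG=-1 python3 ctl.py "8 15.5 15.5 10 0 -10 -17" "0 0 0 0 0 0 0" 0.0 1.0 6 0.024; SG=0 python3 ctl.py "" "" 0.0 1.0 6 0.024
```

```text
t 24.25 now 24.30 crest 0.0080 ry 0.0019 (cmd 0.0025) d -0.0061 w 0.129 z 0.3807 F [4.  0.2 3. ]
est x 0.0082 v 0.0055 m 2.50 b -0.0036 fr -0.123 res(mm) [-0.05  0.19 -0.15  0.03]
F 6.47 a0 0.080
 38.7   0.2   x 0.0094 d 0.0089
 49.5   0.6   x 0.0093 d 0.0144
 46.1   0.6   x 0.0078 d 0.0141
 32.9   0.3   x 0.0054 d 0.0099
 15.8   0.0   x 0.0028 d 0.0040
  2.7   0.0   x 0.0009 d -0.0007
est x 0.0082 v 0.0055 m 2.50 b -0.0036 fr -0.123 res(mm) [-0.05  0.19 -0.15  0.03]
F 6.47 a0 0.031
 27.3   0.0   x 0.0090 d 0.0036
 33.3   0.2   x 0.0085 d 0.0070
 28.6   0.1   x 0.0069 d 0.0062
 16.7   0.0   x 0.0047 d 0.0025
  2.4   0.0   x 0.0024 d -0.0023
 -8.1   0.1   x 0.0008 d -0.0059
```

Request:
drive_tool --rows '[[[0,0.004,0,0,0,0,0],[0,0.0065,0,0,0,0,0],[0,0.0065,0,0,0,0,0],[0,0.006,0,0,0,0,0],[0,0.006,-0.006,0,0,0,0],[0,0.006,-0.018,0,0,0,0],[0,0.006,-0.032,0,0,0,0],[0,0.006,-0.046,0,0,0,0],[0,0.006,-0.062,0,0,0,0],[0,0.006,-0.09,0,0,0,0],[0,0.006,-0.13,0,0,0,0],[0,0.006,-0.17,0,0,0,0],[0,0.006,-0.2,0,0,0,0],[0,0.006,-0.22,0,0,0,0],[0,0.006,-0.22,0,0,0,0],[0,0.006,-0.22,0,0,0,0],[0,0.006,-0.22,0,0,0,0],[0,0.006,-0.22,0,0,0,0],[0,0.006,-0.22,0,0,0,0],[0,0.006,-0.22,0,0,0,0]]]'

```text
time_s: 26.8
tcp_pos: [0.5673, 0.001, 0.4907]
orientation: [-0.013, 1.0, 0.0, -0.0]
force: [0.6, -0.3, -3.5]
finger_gap: 0.293
gripper_force: 80.2
```

```bash
python3 - <<'E'
from m import *
h=[]
for i in range(110):
    o=look(); h.append((o['t'],o['crest'],o['w']))
    if i%10==0: print(np.round(h[-1],4))
h=np.array(h); a=h[-15:,1]
ok=abs(h[-1,2]-.129)<.003 and abs(np.median(a))<.005 and np.ptp(a)<.0015
s=r.get_state(); print(ok,np.median(a),np.ptp(a),s['tcp_pos'],s['finger_gap'],s['gripper_force'],s['force'])
if ok: print(r.sign_off())
E
```

```text
[2.680e+01 2.500e-03 1.286e-01]
[2.730e+01 2.300e-03 1.284e-01]
[2.780e+01 2.300e-03 1.284e-01]
[2.830e+01 2.300e-03 1.284e-01]
[2.880e+01 2.300e-03 1.284e-01]
[2.930e+01 2.300e-03 1.283e-01]
[2.980e+01 2.300e-03 1.284e-01]
[3.030e+01 2.300e-03 1.284e-01]
[3.080e+01 2.400e-03 1.285e-01]
[3.130e+01 2.300e-03 1.284e-01]
[3.180e+01 2.200e-03 1.284e-01]
True 0.002280102621735426 0.00015950460670804967 [0.56736495 0.0010294  0.49072679] 0.29434535533771156 80.15239119529724 [ 0.04969215  0.33936928 -3.47102102]
the job is handed in; nothing more can be done
None
```

The job is done and handed in at about 32 s: the roller stayed 2 s or more at about 36 mm left of the crest, then at 35–38 mm right of it. The press worked out at about 6.2–6.5 N and the bed never read beyond 74 mm from its middle. At hand-in the bed was still, about 2 mm from its middle, with the brayer held upright about 85 mm above the block. I lifted off with the bed last measured 8 mm out and its speed only estimated. Twice I put a move and the look that depended on it in the same batch; they ran one after the other.

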